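# Load a dental cast into the curing chamber through its dust flap

## Robot

A 6-joint arm with a two-finger parallel gripper is mounted at the origin on a cart in front of the work surface, level with it; the furniture and walls round the work are solid. World frame = base frame: x ahead of the robot, y to its left, z up, the work surface at z = 0. Lengths are in m, angles in degrees, forces in N, time in s.
With the tool pointing down it reaches from about 0.25 to 0.725 m from the base axis. Payload 9.7 kg.
Tool frame: the origin (TCP) lies midway between the tips of the shut fingers; the grasp point (between the pads) lies 19 mm behind it; z points along the fingers, y is the line along which they close (so a half turn about z gives the same grasp; the last joint's range is limited). The gripper opens to 85 mm and grips with 20 to 120 N. Pads are 22 mm wide; open, the fingers measure 114 mm over their backs; the gripper's body (76 mm by 85 mm) begins 54 mm behind the grasp point. The pads swing forward as they close: fully open they stand 13 mm farther back than shut.
Start: joints at [-65.317, 4.979, 10.078, 95.1, 0, 90], TCP at [0.23, -0.5, 0.231] pointing down, gripper open.
Joint ranges: [-179.16, 179.16], [-48.56, 103.87], [-65.8, 70.77], [-126.05, 130.52], [-82.76, 87.17], [-180, 180]. Speed limits (degrees/s): [127.2, 127.2, 147.25, 180, 180, 180].

## Interface

Orientations are given as [roll, pitch, yaw] about the fixed x, y, z axes, in that order (R = Rz(yaw) Ry(pitch) Rx(roll)).
In Python, from workcell import bot gives the robot as it stands.
- The arm moves only by the shell command python3 -m crank 'ROWS' [FORCE]. ROWS is JSON, a list of rows, each an object with "gripper": the finger opening in mm, from 0 to 85.4; "travel": the shift along the tool's x, y, z in mm, a list of three; "twist": the turn, a rotation vector about the tool's x, y, z in rad, a list of three. In form: [{"gripper": gripper, "travel": [tx, ty, tz], "twist": [rx, ry, rz]}, ...]. A call has 1 to 12 rows; each row shifts and turns the commanded pose from where the row before left it, along the tool's axes as they then stand; what a row does not reach is not made up. A row lasts 1/8 s, in which the tool goes at most 62.5 mm and 10.7 degrees, less where a joint would pass 70% of its speed; a pose out of reach is approached as far as the arm can. A call is refused whole if a number of a shift passes 62.5 or a number of a turn 0.188, either way. A call with a gripper value outside its range is refused whole. The fingers move at their own pace and stop on an object; FORCE is the grip in N (left out, the last holds). Time passes only in rows, so rows that do not move let the fingers close. It gives the time, the measured TCP pose, the force, the opening and the grip force at its end, in the units of the state.
- bot.get_obs(): the state, without advancing time (a new reading comes with each control period).
- bot.camera(name): name is "side" or "top"; returns the picture (420x560x3 uint8, red, green, blue); there is no depth.
- bot.calibration(name): a dict with "vfov" (degrees; the focal length in pixels is half the picture's height over the tangent of half this angle, whatever the lens; pixels are square), "cx", "cy" (the principal point, pixels), "k1" (the pictures are not rectified: a ray, as slopes to the right and down, at radius r is drawn at 1 + k1 r^2 times it, then the intrinsics apply), "camera_from_world" (4x4, takes a point from world to camera coordinates). Camera axes: x right, y down, z forward; pixel columns grow to the right and rows downward; lengths in m; the calibration is good to about 2 mm. A picture is of the moment at which its call begins. calibration takes no time and is no camera call.
- bot.job_done(): hands the job in; it is judged then, once.
The state is a dict: "time": time; "q": joint angles; "qd": joint speeds; "joint_efforts": joint torques, N m; "ee_pos": TCP position; "tcp_rot": TCP orientation; "wrist_force": force on the tool from outside, world axes, zero at the start; "torque": the same for the moment, N m; "opening": finger opening in m; "grasp_force": force on a finger pad.
Only numpy, scipy, OpenCV 4.12 (cv2) and the standard library are available. Lean on these libraries where they do the work, as an engineer would, in place of code of your own. Each camera call takes 0.05 s, during which the arm holds its last target. There are 200 camera calls.

## Task

Put the ochre-yellow dental cast, teeth up, on the middle of the steel plate of the pulled-out tray and let go of it. Then push the tray fully home by its blue handle, so that the cast pushes the amber spring flap open, passes under it, and the flap falls shut behind it.

Things in the scene. Friction and masses are not known exactly. Their poses are not given: they have to be found in the camera images.
- ochre_cast_mid (a point): Centre (15.5 mm above the underside) of the loose ochre-yellow plaster jaw cast, 51 (x) x 66 (y) x 31 mm high, 75 g; z up. White and mint-green casts of the same shape, 115 mm or more away, are not wanted. Its solid base, the lower 16 mm, is grasped across x (51 mm) with the fingertips just above what it stands on. Which way round it stands on the tray does not matter.
- tray_plate (a point): Centre of the upper face of the sliding tray's steel plate, 92 (x) x 96 mm, 10 mm over the worktop; x points into the chamber, z up. Fence 14 mm high, 5 thick along its rear (-x) edge. Handle: upright blue bar 14 (x) x 30 (y) mm, its middle at x = -135, y = 0, its top 85 mm above the plate; pinch it from above. The tray slides along x only, friction 1.2 N, stays where left.
- chamber_mouth (a point): Middle of the front face of the fixed white curing chamber, at worktop height; x points into it along the tray's slide, z up. It is 126 mm wide, 160 mm deep, 104 mm high, roofed, 108 mm wide inside. The plate's centre starts at x = -85 to -70 mm and is fully home, against a stop, at x = +95 mm; the handle then stands 40 mm in front of the chamber.
- flap (a joint): Amber see-through dust flap in the chamber's mouth, 104 mm wide, 51 mm long, hinged at its upper edge 80 mm above the worktop, 9 mm inside the front face. 0 = shut (upright), up to 1.4 rad as it swings inward. A weak spring (under 0.4 N at its edge) shuts it. The empty tray and its fence pass below it; a cast on the plate pushes it open to about 0.7 rad.

How it is judged (in metres and radians):
On the way, in this order (a step that is already met when the one before it is completed fails the run):
1. the ochre-yellow cast stands, let go, on the plate of the tray while the tray is still out in front of the chamber (x of ochre_cast_mid in the frame of tray_plate between -0.022 and 0.022 m and y of ochre_cast_mid in the frame of tray_plate between -0.02 and 0.02 m and z of ochre_cast_mid in the frame of tray_plate between 0.01 and 0.021 m and angle between ochre_cast_mid's own z axis and vertical below 0.17 rad and contact force between the fingers and ochre_cast below 0.1 N and x of tray_plate in the frame of chamber_mouth below -0.05 m), for 0.2 s.
2. the cast, riding on the tray, holds the flap open (value of joint flap above 0.4 rad and contact force between the fingers and ochre_cast below 0.1 N and x of ochre_cast_mid in the frame of chamber_mouth above -0.04 m and z of ochre_cast_mid in the frame of tray_plate below 0.021 m), for 0.05 s.
At the end, for the whole second after the job is handed in: The tray is home (plate centre within 12 mm of the stop), the ochre-yellow cast stands teeth up (within 10 degrees) and at rest on its plate inside the chamber, within 30 mm of the plate's centre each way, and the flap is shut behind it (under 0.1 rad) (x of tray_plate in the frame of chamber_mouth above 0.083 m and x of ochre_cast_mid in the frame of chamber_mouth above 0.045 m and x of ochre_cast_mid in the frame of tray_plate between -0.03 and 0.03 m and y of ochre_cast_mid in the frame of tray_plate between -0.03 and 0.03 m and z of ochre_cast_mid in the frame of tray_plate between 0.01 and 0.021 m and angle between ochre_cast_mid's own z axis and vertical below 0.17 rad and value of joint flap below 0.1 rad and linear speed of ochre_cast below 0.02 m/s); the robot touches nothing.
It also fails if it takes over 54 s, if anything falls off the work surface, if the arm or the gripper's body presses on something with over 40 N, if the wrist force passes 120 N, or if a joint passes its speed limit or range.

## Working session

There is one attempt and no reset: what is moved stays moved. The work goes in short steps, Python scripts to look and compute and a shell command to move; the robot and the scene stay as the last step left them, time stands still between calls to the robot, and variables do not carry over. Pictures are saved under pics/ and viewed, at most 11 in all, crops included, and the job is handed in when it is done.

```bash
ls; mkdir -p pics; python3 - <<'E'
from workcell import bot
import cv2
for n in("side","top"):
    cv2.imwrite(f"pics/{n}0.png",bot.camera(n)[:,:,::-1]); c=bot.calibration(n); print(n,c)
o=bot.get_obs(); print(o)
E
```

```text
pics
side {'vfov': 52.863772913349095, 'cx': 276.33072102245137, 'cy': 201.37508063809256, 'k1': -0.10594602246939563, 'camera_from_world': array([[-0.81498484, -0.57944366, -0.00668985,  0.49144859],
       [-0.21640741,  0.31504475, -0.92407502,  0.20388782],
       [ 0.53755701, -0.7516594 , -0.38215259,  0.65000975],
       [ 0.        ,  0.        ,  0.        ,  1.        ]])}
top {'vfov': 52.90516307272732, 'cx': 273.7834183604711, 'cy': 202.60833774912746, 'k1': -0.08763605765006857, 'camera_from_world': array([[ 0.02263385, -0.99935871,  0.02774659, -0.01216692],
       [-0.98387326, -0.02719155, -0.17678811,  0.56688443],
       [ 0.17742921, -0.02329773, -0.98385776,  0.97502002],
       [ 0.        ,  0.        ,  0.        ,  1.        ]])}
{'time': 0.1, 'q': array([-6.53161725e+01,  5.00736671e+00,  1.00394499e+01,  9.51004404e+01,
        1.39015781e-03,  9.00001996e+01]), 'qd': array([ 0.11973616, -0.04562652,  0.08416376, -0.01186763,  0.01236357,
        0.02697999]), 'joint_efforts': array([ 3.41646237e-04, -5.21558583e+01,  4.65654945e+01,  1.60286488e-02,
       -1.69202747e-05,  8.11091013e-06]), 'ee_pos': array([ 0.2296043 , -0.49955038,  0.23066364]), 'tcp_rot': array([-1.79931643e+02, -1.38991871e-03,  2.46836263e+01]), 'wrist_force': array([0.09328894, 0.20326164, 0.4603572 ]), 'torque': array([ 0.03816926, -0.03266943, -0.01087902]), 'grasp_force': 0.0, 'opening': 0.08590212964972341}
```

View pics/side0.png

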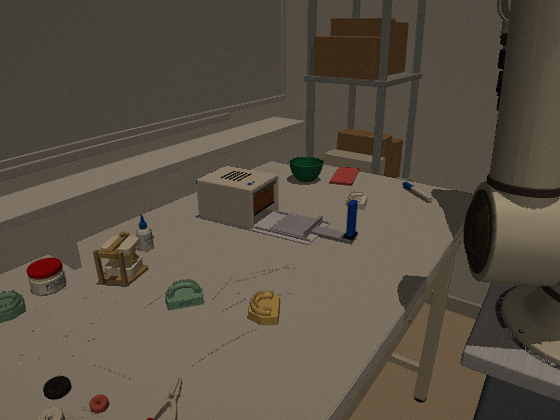

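View pics/top0.png

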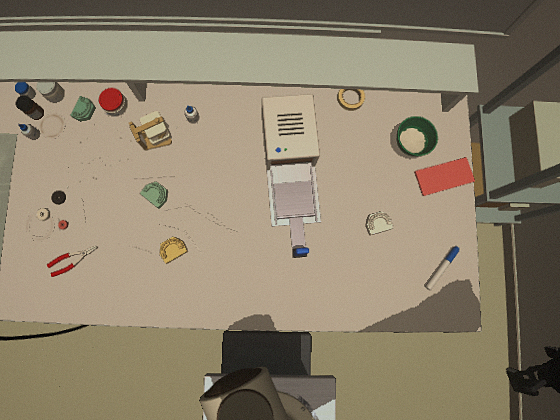

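The side view shows the ochre cast at about (264,308), the handle at (352,218) and the chamber at (238,195). The top view shows the cast at (173,249), the plate at (294,199), the handle top at (300,252) and the chamber front edge at row ~160. I'll enlarge the parts that matter.

```bash
cat > h.py <<'E'
import numpy as np, cv2
from workcell import bot
def cal(n):
    c=bot.calibration(n); f=210/np.tan(np.radians(c["vfov"]/2)); return c,f
def ray(n,p):
    c,f=cal(n); d=(np.array(p,float)-[c["cx"],c["cy"]])/f; s=d.copy()
    for _ in range(20): s=d/(1+c["k1"]*(s@s))
    M=c["camera_from_world"]; R=M[:3,:3]; v=R.T@np.array([s[0],s[1],1]); return -R.T@M[:3,3], v/np.linalg.norm(v)
def onz(n,p,z):
    o,v=ray(n,p); return o+v*(z-o[2])/v[2]
def tri(pt,ps):
    A=0;b=0;L=[ray("top",pt),ray("side",ps)]
    for o,v in L: P=np.eye(3)-np.outer(v,v); A=A+P; b=b+P@o
    x=np.linalg.solve(A,b); return x,[np.linalg.norm(np.cross(x-o,v))*1000 for o,v in L]
def proj(n,X):
    c,f=cal(n); p=c["camera_from_world"]@np.append(X,1); s=p[:2]/p[2]; return s*(1+c["k1"]*(s@s))*f+[c["cx"],c["cy"]]
def mask(im,lo,hi):
    return cv2.inRange(cv2.cvtColor(im,cv2.COLOR_RGB2HSV),lo,hi)
def blobs(m,a=40):
    n,l,s,c=cv2.connectedComponentsWithStats(m); return [(s[i].tolist(),c[i].round(1).tolist()) for i in range(1,n) if s[i,4]>a]
E
python3 - <<'E'
from h import *
S=cv2.imread("pics/side0.png");T=cv2.imread("pics/top0.png")
def crop(I,x,y,w,h,k): return cv2.resize(I[y:y+h,x:x+w],(w*k,h*k),interpolation=cv2.INTER_CUBIC)
a=np.hstack([crop(T,150,225,50,50,6),crop(S,240,280,50,50,6)])
b=np.hstack([crop(T,255,150,75,75*300//300,4),crop(S,190,165,75,75,4)])
cv2.imwrite("pics/c1.png",a)
b=np.hstack([crop(T,255,150,75,115,5),crop(S,240,190,80,115,5)[:, :400]])
cv2.imwrite("pics/c2.png",b)
for n,I in(("top",T),("side",S)):
    I=I[:,:,::-1].copy()
    print(n,"ochre",blobs(mask(I,(14,110,60),(28,255,255))),"blue",blobs(mask(I,(105,150,40),(125,255,255)),30))
E
```

```text
top ochre [([338, 89, 27, 21, 230], [350.5, 99.8]), ([129, 117, 43, 33, 429], [147.4, 133.6]), ([471, 142, 13, 55, 468], [477.0, 168.7]), ([482, 202, 20, 5, 44], [491.5, 204.3]), ([160, 237, 27, 26, 473], [171.7, 249.0])] blue [([15, 82, 13, 11, 103], [20.5, 86.9]), ([446, 247, 13, 15, 71], [452.9, 253.9]), ([296, 248, 13, 6, 64], [302.2, 250.4])]
side ochre [([315, 33, 65, 5, 100], [352.0, 36.2]), ([367, 53, 9, 19, 44], [371.9, 61.2]), ([338, 129, 36, 14, 225], [355.9, 133.8]), ([381, 134, 11, 22, 62], [384.8, 141.3]), ([391, 138, 12, 5, 43], [395.7, 140.1]), ([93, 232, 36, 55, 618], [111.2, 260.2]), ([123, 250, 15, 13, 68], [130.9, 256.5]), ([127, 265, 21, 18, 106], [137.4, 272.9]), ([248, 291, 32, 34, 901], [264.2, 308.1])] blue [([347, 200, 10, 36, 285], [351.3, 217.4]), ([139, 215, 8, 14, 52], [142.2, 223.1])]
```

View pics/c1.png

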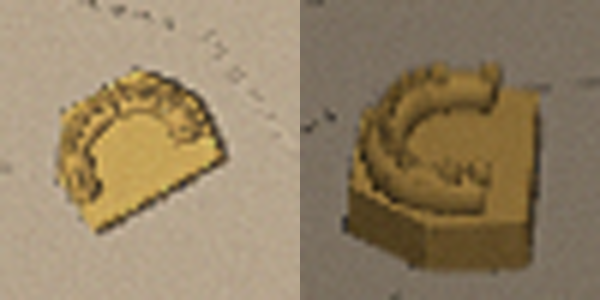

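View pics/c2.png

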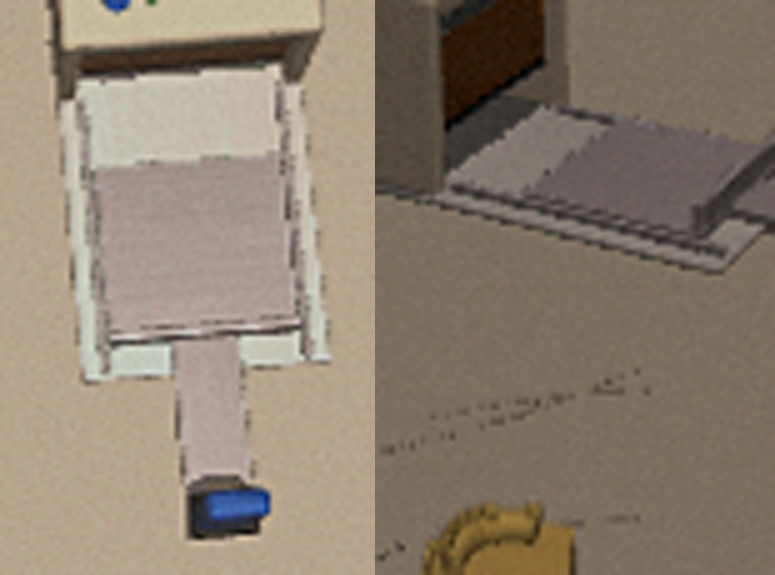

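The first crop gives the cast's flat back edge, with base-top corners at about top (166.2,263.7) and (187.8,251.2), and side (278.3,316.3) and (279.5,295.8). The second gives the plate's front edge, at top (274,183.4) and (311.4,181), and side (271,229) and (287.4,214.4). It also shows the handle's top face at top (302,250).

```bash
python3 - <<'E'
from h import *
np.set_printoptions(precision=4,suppress=True)
T=lambda u,v,x,y,k:((u+.5)/k-.5+x,(v+.5)/k-.5+y)
a=tri(T(97,232,150,225,6),T(230,218,240,280,6)); b=tri(T(227,157,150,225,6),T(237,95,240,280,6)); print("cast corners",a,b)
A,B=a[0],b[0]; print("len",np.linalg.norm(A-B))
p=tri(T(95,167,255,150,5),T(155,195,240,190,5)); q=tri(T(282,155,255,150,5),T(237,122,240,190,5)); print("plate",p,q,np.linalg.norm(p[0]-q[0]))
print("handle",tri((302.2,250.4),(352,202)))
print("handle on z.095",onz("top",(302.2,250.4),.095))
for n,u in(("plateTL",(95,167)),("TR",(282,155)),("BLf",(112,332)),("BRf",(298,322))): print(n,onz("top",T(*u,255,150,5),.010 if n[0]!="B" else .024))
print("mouth post bottoms",[onz("top",T(*u,255,150,5),0) for u in((66,97),(305,82))])
print("rail ends",[onz("top",T(*u,255,150,5),0) for u in((85,380),(328,360))])
# cast mask on z=.016
I=cv2.imread("pics/top0.png")[:,:,::-1].copy(); m=mask(I,(14,90,40),(30,255,255)); m[:230]=0;m[270:]=0;m[:,:150]=0;m[:,200:]=0
c=max(cv2.findContours(m,0,2)[0],key=cv2.contourArea)[:,0]
W=np.array([onz("top",u,.016)[:2] for u in c],np.float32); r=cv2.minAreaRect(W*1000); print(r,cv2.boxPoints(r))
E
```

```text
cast corners (array([0.4142, 0.2624, 0.0152]), [np.float64(0.8473817007178941), np.float64(0.8473817007178833)]) (array([0.447 , 0.2116, 0.0122]), [np.float64(0.30942776239820424), np.float64(0.30942776239839165)])
len 0.060553055862218715
plate (array([0.6227, 0.0009, 0.0074]), [np.float64(3.4040588438606556), np.float64(3.4040588438606565)]) (array([ 0.6357, -0.0931,  0.0056]), [np.float64(0.5172623783928307), np.float64(0.5172623783928709)]) 0.09500207517257234
handle (array([ 0.4495, -0.0649,  0.0919]), [np.float64(0.6408687095368494), np.float64(0.6408687095368878)])
handle on z.095 [ 0.4499 -0.0643  0.095 ]
plateTL [0.6251 0.0027 0.01  ]
TR [ 0.6342 -0.0929  0.01  ]
BLf [ 0.5383 -0.0073  0.024 ]
BRf [ 0.5458 -0.0999  0.024 ]
mouth post bottoms [array([0.6641, 0.0184, 0.    ]), array([ 0.676 , -0.1058,  0.    ])]
rail ends [array([0.517 , 0.0051, 0.    ]), array([ 0.5304, -0.1183,  0.    ])]
((451.525146484375, 251.32276916503906), (51.82117462158203, 65.46714782714844), 30.487701416015625) [[412.5895 266.3847]
 [445.8045 209.9692]
 [490.4608 236.2608]
 [457.2458 292.6764]]
```

```bash
cat >> h.py <<'E'
from scipy.spatial.transform import Rotation as Ro
def go(xyz,yaw):
    o=bot.get_obs(); R=Ro.from_euler('xyz',o["tcp_rot"],degrees=True); D=Ro.from_euler('xyz',[180,0,yaw],degrees=True)
    print("t",o["time"],"pos",o["ee_pos"].round(4),"rpy",o["tcp_rot"].round(2),"F",o["wrist_force"].round(1),"open",round(o["opening"],4),"gf",o["grasp_force"])
    d=np.array(xyz)-o["ee_pos"]
    print("travel now mm",(R.inv().apply(d)*1000).round(1),"after twist mm",(D.inv().apply(d)*1000).round(1),"twist rad",(R.inv()*D).as_rotvec().round(4))
E
python3 -m crank '[{"gripper":85,"travel":[0,0,0],"twist":[0,0,0.184]},{"gripper":85,"travel":[0,0,0],"twist":[0,0,0.184]},{"gripper":85,"travel":[0,0,0],"twist":[0,0,0.184]},{"gripper":85,"travel":[0,0,0],"twist":[0,0,0.184]},{"gripper":85,"travel":[0,0,0],"twist":[0,0,0.184]},{"gripper":85,"travel":[0,0,0],"twist":[0,0,0.184]},{"gripper":85,"travel":[0,0,0],"twist":[0,0,0.184]},{"gripper":85,"travel":[0,0,0],"twist":[0,0,0.184]}]'
python3 -c "
from h import *
go([.4515,.2513,.15],-59.5)"
```

```text
time: 1.1
ee_pos: [0.2296, -0.4996, 0.2308]
tcp_rot: [-180.0, 0.0, -60.0]
wrist_force: [-1.1, -0.8, 0.1]
opening: 0.0849
grasp_force: 0.0
t 1.1 pos [ 0.2296 -0.4996  0.2308] rpy [-1.7999e+02  5.0000e-02 -6.0000e+01] F [-1.1 -0.8  0.1] open 0.0849 gf 0.0
travel now mm [-539.4 -567.6   81.3] after twist mm [-534.4 -572.3   80.8] twist rad [-0.0001  0.0008 -0.0088]
```

```bash
python3 -m crank '[{"gripper":85,"travel":[-40,-42,0],"twist":[0,0,0]},{"gripper":85,"travel":[-40,-42,0],"twist":[0,0,0]},{"gripper":85,"travel":[-40,-42,0],"twist":[0,0,0]},{"gripper":85,"travel":[-40,-42,0],"twist":[0,0,0]},{"gripper":85,"travel":[-40,-42,0],"twist":[0,0,0]},{"gripper":85,"travel":[-40,-42,0],"twist":[0,0,0]},{"gripper":85,"travel":[-40,-42,0],"twist":[0,0,0]},{"gripper":85,"travel":[-40,-42,0],"twist":[0,0,0]},{"gripper":85,"travel":[-40,-42,0],"twist":[0,0,0]},{"gripper":85,"travel":[-40,-42,5],"twist":[0,0,0]},{"gripper":85,"travel":[-40,-42,5],"twist":[0,0,0]},{"gripper":85,"travel":[-40,-42,5],"twist":[0,0,0]}]'
python3 -c "
from h import *
go([.4515,.2513,.08],-59.5)"
```

```text
time: 2.6
ee_pos: [0.1262, -0.0373, 0.2821]
tcp_rot: [-166.8, 2.5, -46.1]
wrist_force: [-0.8, -1.5, 0.6]
opening: 0.085
grasp_force: 0.0
t 2.6 pos [ 0.1262 -0.0373  0.2821] rpy [-166.77    2.47  -46.09] F [-0.8 -1.5  0.6] open 0.085 gf 0.0
travel now mm [  26.4 -376.9  295.3] after twist mm [ -83.6 -426.7  202.1] twist rad [-0.2248  0.0697  0.228 ]
```

```bash
python3 -c "
from h import *
print(bot.get_obs()['q'].round(1),bot.get_obs()['qd'].round(1)); go([.30,0.0,.25],-59.5)"
```

```text
[-46.1 -48.5 -21.8 119.2  13.2 179.9] [ 7.1  0.  16.4 25.6 10.6  0. ]
t 2.6 pos [ 0.1262 -0.0373  0.2821] rpy [-166.77    2.47  -46.09] F [-0.8 -1.5  0.6] open 0.085 gf 0.0
travel now mm [  94.9 -140.6   61.9] after twist mm [  56.1 -168.6   32.1] twist rad [-0.2248  0.0697  0.228 ]
```

```bash
python3 -m crank '[{"gripper":85,"travel":[24,-35,15],"twist":[-0.056,0.017,-0.1]},{"gripper":85,"travel":[24,-35,15],"twist":[-0.056,0.017,-0.1]},{"gripper":85,"travel":[20,-35,10],"twist":[-0.056,0.017,-0.1]},{"gripper":85,"travel":[20,-35,10],"twist":[-0.056,0.017,-0.1]}]'
python3 -c "
from h import *
print(bot.get_obs()['q'].round(1)); go([.33,0.02,.23],-24)"
```

```text
time: 3.1
ee_pos: [0.2293, -0.0653, 0.2585]
tcp_rot: [-175.9, -4.9, -20.7]
wrist_force: [-0.7, -1.5, 0.2]
opening: 0.0853
grasp_force: 0.0
[-20.8 -41.  -21.3 104.7   4.1 179.9]
t 3.1 pos [ 0.2293 -0.0653  0.2585] rpy [-175.93   -4.92  -20.71] F [-0.7 -1.5  0.2] open 0.0853 gf 0.0
travel now mm [  61.4 -112.7   42. ] after twist mm [  57.3 -118.9   28.5] twist rad [-0.0734 -0.0837  0.0604]
```

```bash
python3 -m crank '[{"gripper":85,"travel":[20,0,0],"twist":[-0.073,-0.084,-0.1]},{"gripper":85,"travel":[20,0,0],"twist":[0,0,-0.18]},{"gripper":85,"travel":[20,0,0],"twist":[0,0,-0.18]},{"gripper":85,"travel":[20,0,0],"twist":[0,0,-0.18]},{"gripper":85,"travel":[0,0,0],"twist":[0,0,-0.18]},{"gripper":85,"travel":[0,0,0],"twist":[0,0,-0.18]},{"gripper":85,"travel":[0,0,0],"twist":[0,0,-0.18]},{"gripper":85,"travel":[0,0,0],"twist":[0,0,-0.18]},{"gripper":85,"travel":[0,0,0],"twist":[0,0,-0.18]},{"gripper":85,"travel":[0,0,0],"twist":[0,0,-0.18]},{"gripper":85,"travel":[0,0,0],"twist":[0,0,-0.18]},{"gripper":85,"travel":[0,0,0],"twist":[0,0,-0.18]}]'
python3 -c "
from h import *
print(bot.get_obs()['q'].round(1)); go([.4515,.2513,.12],120.5)"
```

```text
time: 4.6
ee_pos: [0.3061, -0.0773, 0.2605]
tcp_rot: [179.9, 0.4, 98.8]
wrist_force: [0.3, 0.8, -0.1]
opening: 0.085
grasp_force: 0.0
[-13.9 -25.9 -12.9 102.8  -0.3  67.3]
t 4.6 pos [ 0.3061 -0.0773  0.2605] rpy [179.91   0.36  98.77] F [ 0.3  0.8 -0.1] open 0.085 gf 0.0
travel now mm [303.5 193.6 138.9] after twist mm [209.3 292.1 140.5] twist rad [ 0.0004  0.0065 -0.3793]
```

```bash
python3 -m crank '[{"gripper":85,"travel":[0,0,0],"twist":[0,0,-0.1265]},{"gripper":85,"travel":[0,0,0],"twist":[0,0.0065,-0.1265]},{"gripper":85,"travel":[0,0,0],"twist":[0,0,-0.1265]},{"gripper":85,"travel":[26,36,17],"twist":[0,0,0]},{"gripper":85,"travel":[26,36,17],"twist":[0,0,0]},{"gripper":85,"travel":[26,36,17],"twist":[0,0,0]},{"gripper":85,"travel":[26,36,17],"twist":[0,0,0]},{"gripper":85,"travel":[26,37,17],"twist":[0,0,0]},{"gripper":85,"travel":[26,37,17],"twist":[0,0,0]},{"gripper":85,"travel":[26,37,17],"twist":[0,0,0]},{"gripper":85,"travel":[27,37,17],"twist":[0,0,0]},{"gripper":85,"travel":[0,0,0],"twist":[0,0,0]}]'
python3 -c "
from h import *
print(bot.get_obs()['q'].round(1)); go([.4515,.2513,.001],120.5)
cv2.imwrite('pics/s1.png',np.hstack([bot.camera('side')[200:360,170:370],bot.camera('top')[180:340,80:280]])[:,:,::-1].repeat(2,0).repeat(2,1))"
```

```text
time: 6.1
ee_pos: [0.4533, 0.2517, 0.1222]
tcp_rot: [-179.8, 0.0, 120.3]
wrist_force: [-0.9, -0.3, -0.4]
opening: 0.0852
grasp_force: 0.0
[29.   0.1 -7.  83.1 -0.  88.7]
t 6.1 pos [0.4533 0.2517 0.1222] rpy [-179.82    0.    120.31] F [-0.9 -0.3 -0.4] open 0.0852 gf 0.0
travel now mm [  0.5  -1.4 121.2] after twist mm [  0.5  -1.8 121.2] twist rad [-0.0032  0.     -0.0033]
```

View pics/s1.png

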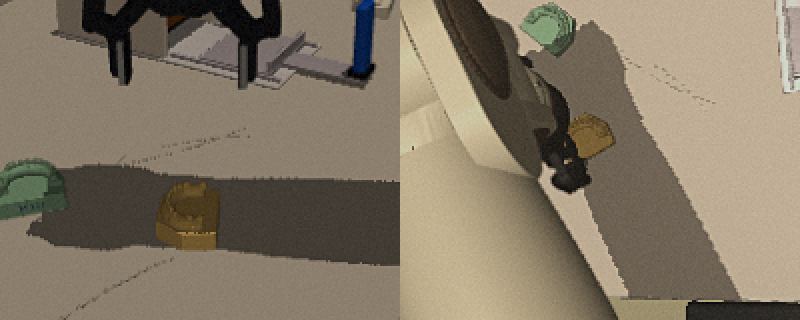

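The gripper hangs over the cast, which is at about (188,215) in the crop. The fingers are spread across its short side, so I'll descend and grasp.

```bash
python3 -m crank '[{"gripper":85,"travel":[0.5,-1.6,30],"twist":[-0.003,0,-0.003]},{"gripper":85,"travel":[0,0,30],"twist":[0,0,0]},{"gripper":85,"travel":[0,0,30],"twist":[0,0,0]},{"gripper":85,"travel":[0,0,20],"twist":[0,0,0]},{"gripper":85,"travel":[0,0,10],"twist":[0,0,0]},{"gripper":85,"travel":[0,0,0],"twist":[0,0,0]},{"gripper":85,"travel":[0,0,0],"twist":[0,0,0]}]' 25
python3 -c "
from h import *
go([.4515,.2513,.001],120.5)"
```

```text
time: 7.08
ee_pos: [0.453, 0.2499, 0.0061]
tcp_rot: [179.7, 0.0, 120.3]
wrist_force: [0.4, -0.0, 0.3]
opening: 0.0854
grasp_force: 0.0
t 7.075 pos [0.453  0.2499 0.0061] rpy [1.7969e+02 3.0000e-02 1.2033e+02] F [ 0.4 -0.   0.3] open 0.0854 gf 0.0
travel now mm [ 1.9 -0.6  5.1] after twist mm [ 1.9 -0.6  5.1] twist rad [ 0.0053  0.0005 -0.003 ]
```

```bash
python3 -m crank '[{"gripper":40,"travel":[0,0,0],"twist":[0,0,0]},{"gripper":40,"travel":[0,0,0],"twist":[0,0,0]},{"gripper":40,"travel":[0,0,0],"twist":[0,0,0]},{"gripper":40,"travel":[0,0,0],"twist":[0,0,0]},{"gripper":40,"travel":[0,0,0],"twist":[0,0,0]},{"gripper":40,"travel":[0,0,0],"twist":[0,0,0]},{"gripper":40,"travel":[0,0,0],"twist":[0,0,0]}]' 25
```

```text
time: 7.95
ee_pos: [0.4527, 0.25, 0.0055]
tcp_rot: [179.7, 0.0, 120.3]
wrist_force: [-1.1, -1.6, 5.9]
opening: 0.0487
grasp_force: 25.8
```

Grip was made at 48.7 mm rather than 51 mm and sits a little high. I'll reopen, go 6 mm lower and grip again.

```bash
python3 -m crank '[{"gripper":80,"travel":[0,0,0],"twist":[0,0,0]},{"gripper":80,"travel":[0,0,0],"twist":[0,0,0]},{"gripper":80,"travel":[0,0,0],"twist":[0,0,0]},{"gripper":80,"travel":[0,0,6],"twist":[0.005,0,-0.003]},{"gripper":80,"travel":[0,0,0],"twist":[0,0,0]},{"gripper":40,"travel":[0,0,0],"twist":[0,0,0]},{"gripper":40,"travel":[0,0,0],"twist":[0,0,0]},{"gripper":40,"travel":[0,0,0],"twist":[0,0,0]},{"gripper":40,"travel":[0,0,0],"twist":[0,0,0]},{"gripper":40,"travel":[0,0,0],"twist":[0,0,0]},{"gripper":40,"travel":[0,0,0],"twist":[0,0,0]}]' 25
```

```text
time: 9.32
ee_pos: [0.4526, 0.25, -0.0009]
tcp_rot: [-180.0, 0.0, 120.5]
wrist_force: [1.3, -0.1, 4.1]
opening: 0.0495
grasp_force: 26.5
```

```bash
python3 -m crank '[{"gripper":40,"travel":[0,0,-15],"twist":[0,0,0]},{"gripper":40,"travel":[0,0,-30],"twist":[0,0,0]},{"gripper":40,"travel":[0,0,-40],"twist":[0,0,0]},{"gripper":40,"travel":[0,0,-40],"twist":[0,0,0]},{"gripper":40,"travel":[0,0,0],"twist":[0,0,0]}]'
python3 -c "
from h import *
go([.584,-.050,.13],185.7)
cv2.imwrite('pics/s2.png',bot.camera('side')[150:350,130:400,::-1].repeat(2,0).repeat(2,1))"
```

```text
time: 9.95
ee_pos: [0.4538, 0.2507, 0.1278]
tcp_rot: [179.8, 0.0, 120.5]
wrist_force: [0.1, 0.5, -0.2]
opening: 0.0492
grasp_force: 26.2
t 9.95 pos [0.4538 0.2507 0.1278] rpy [1.7977e+02 3.0000e-02 1.2051e+02] F [ 0.1  0.5 -0.2] open 0.0492 gf 26.155560101615265
travel now mm [-325.2  -40.5   -2.2] after twist mm [ -99.7 -312.1   -2.2] twist rad [ 0.0033  0.0028 -1.1377]
```

View pics/s2.png

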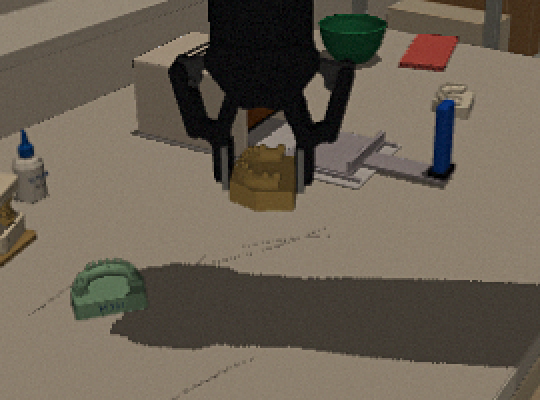

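The cast is held level in the fingers at about (265,185), and nothing else moved. I'll turn and carry it over the plate.

```bash
python3 -m crank '[{"gripper":40,"travel":[0,0,0],"twist":[0.003,0.003,-0.1625]},{"gripper":40,"travel":[0,0,0],"twist":[0,0,-0.1625]},{"gripper":40,"travel":[0,0,0],"twist":[0,0,-0.1625]},{"gripper":40,"travel":[0,0,0],"twist":[0,0,-0.1625]},{"gripper":40,"travel":[0,0,0],"twist":[0,0,-0.1625]},{"gripper":40,"travel":[0,0,0],"twist":[0,0,-0.1625]},{"gripper":40,"travel":[0,0,0],"twist":[0,0,-0.1625]},{"gripper":40,"travel":[0,0,0],"twist":[0,0,0]}]'
python3 -m crank '[{"gripper":40,"travel":[-12,-39,0],"twist":[0,0,0]},{"gripper":40,"travel":[-12,-39,0],"twist":[0,0,0]},{"gripper":40,"travel":[-12,-39,0],"twist":[0,0,0]},{"gripper":40,"travel":[-12,-39,0],"twist":[0,0,0]},{"gripper":40,"travel":[-13,-39,0],"twist":[0,0,0]},{"gripper":40,"travel":[-13,-39,0],"twist":[0,0,0]},{"gripper":40,"travel":[-13,-39,0],"twist":[0,0,0]},{"gripper":40,"travel":[-13,-39,0],"twist":[0,0,0]},{"gripper":40,"travel":[0,0,0],"twist":[0,0,0]},{"gripper":40,"travel":[0,0,0],"twist":[0,0,0]}]'
python3 -c "
from h import *
print(bot.get_obs()['q'].round(1));go([.584,-.050,.011],185.7)
cv2.imwrite('pics/s3.png',np.hstack([bot.camera('side')[130:270,170:370],bot.camera('top')[130:270,210:410]])[:,:,::-1].repeat(2,0).repeat(2,1))"
```

```text
time: 11.0
ee_pos: [0.4519, 0.2497, 0.1228]
tcp_rot: [-180.0, -0.4, -174.4]
wrist_force: [0.8, -0.1, -0.4]
opening: 0.0494
grasp_force: 26.1
time: 12.25
ee_pos: [0.5825, -0.0504, 0.1227]
tcp_rot: [180.0, -0.4, -174.5]
wrist_force: [0.7, -0.0, -1.6]
opening: 0.0491
grasp_force: 26.2
[ -4.9   9.3   2.8  83.9  -0.  -10.5]
t 12.25 pos [ 0.5825 -0.0504  0.1227] rpy [ 179.96   -0.37 -174.47] F [ 0.7 -0.  -1.6] open 0.0491 gf 26.227804816444404
travel now mm [-2.300e+00  1.000e-01  1.117e+02] after twist mm [ -1.6   0.2 111.7] twist rad [ 0.0007 -0.0064 -0.0029]
```

View pics/s3.png

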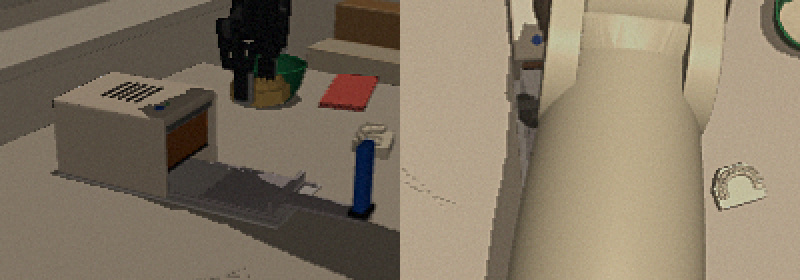

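The cast hangs over the plate in line with the slide. The top view is hidden by the arm, so I'll descend on the side view and wrist force.

```bash
python3 -m crank '[{"gripper":40,"travel":[-4,0,25],"twist":[0,-0.006,-0.003]},{"gripper":40,"travel":[0,0,25],"twist":[0,0,0]},{"gripper":40,"travel":[0,0,25],"twist":[0,0,0]},{"gripper":40,"travel":[0,0,15],"twist":[0,0,0]},{"gripper":40,"travel":[0,0,0],"twist":[0,0,0]},{"gripper":40,"travel":[0,0,0],"twist":[0,0,0]}]'
python3 -c "
from h import *
go([.585,-.050,.011],185.7)
cv2.imwrite('pics/s4.png',cv2.resize(bot.camera('side')[165:275,210:370,::-1],(800,550),interpolation=2))"
```

```text
time: 13.1
ee_pos: [0.5874, -0.05, 0.0344]
tcp_rot: [-180.0, 0.1, -174.1]
wrist_force: [0.4, 0.1, -0.9]
opening: 0.0495
grasp_force: 26.2
t 13.1 pos [ 0.5874 -0.05    0.0344] rpy [-1.8000e+02  1.3000e-01 -1.7413e+02] F [ 0.4  0.1 -0.9] open 0.0495 gf 26.230650739744306
travel now mm [ 2.5  0.2 23.4] after twist mm [ 2.4  0.2 23.4] twist rad [-0.      0.0023  0.0029]
```

View pics/s4.png

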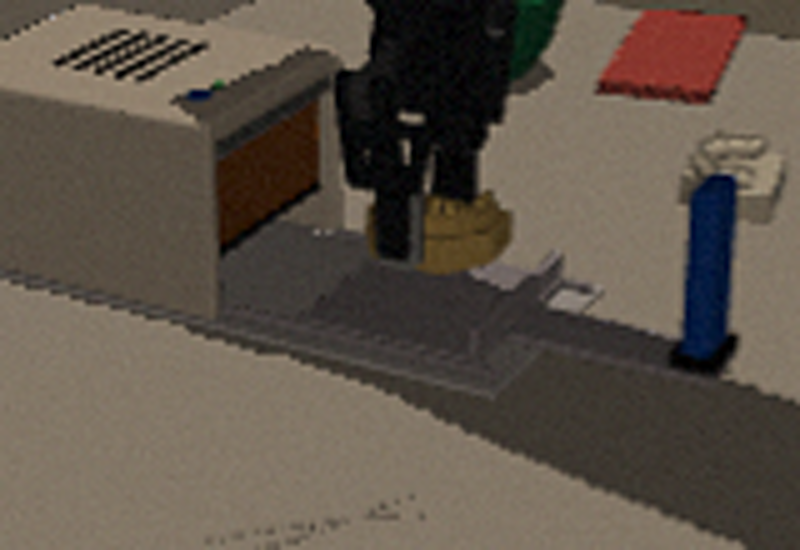

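The cast is level, at about (440,235) in the crop, above the plate and clear of the fence. I'll lower it slowly to contact.

```bash
python3 -m crank '[{"gripper":40,"travel":[1,0,10],"twist":[0,0,0]},{"gripper":40,"travel":[0,0,9],"twist":[0,0.002,0]},{"gripper":40,"travel":[0,0,0],"twist":[0,0,0]},{"gripper":40,"travel":[0,0,0],"twist":[0,0,0]}]'
python3 -m crank '[{"gripper":40,"travel":[0,0,2],"twist":[0,0,0]},{"gripper":40,"travel":[0,0,0],"twist":[0,0,0]},{"gripper":40,"travel":[0,0,0],"twist":[0,0,0]}]'
```

```text
time: 13.65
ee_pos: [0.5859, -0.0503, 0.0142]
tcp_rot: [180.0, -0.1, -174.1]
wrist_force: [-1.0, -0.3, 0.0]
opening: 0.0494
grasp_force: 26.2
time: 14.02
ee_pos: [0.5859, -0.0502, 0.0123]
tcp_rot: [180.0, -0.1, -174.1]
wrist_force: [0.7, -0.6, -0.3]
opening: 0.0492
grasp_force: 26.2
```

```bash
python3 -m crank '[{"gripper":40,"travel":[0,0,2],"twist":[0,0,0]},{"gripper":40,"travel":[0,0,0],"twist":[0,0,0]},{"gripper":40,"travel":[0,0,0],"twist":[0,0,0]}]'
```

```text
time: 14.4
ee_pos: [0.5859, -0.0502, 0.0102]
tcp_rot: [180.0, -0.1, -174.1]
wrist_force: [0.6, 0.2, -0.9]
opening: 0.0495
grasp_force: 26.2
```

```bash
python3 -m crank '[{"gripper":40,"travel":[0,0,1.5],"twist":[0,0,0]},{"gripper":40,"travel":[0,0,0],"twist":[0,0,0]},{"gripper":40,"travel":[0,0,0],"twist":[0,0,0]}]'
```

```text
time: 14.78
ee_pos: [0.5862, -0.0502, 0.0092]
tcp_rot: [180.0, -0.0, -174.1]
wrist_force: [0.6, 0.9, 3.2]
opening: 0.0496
grasp_force: 26.8
```

```bash
python3 -m crank '[{"gripper":40,"travel":[0,0,1.5],"twist":[0,0,0]},{"gripper":40,"travel":[0,0,0],"twist":[0,0,0]},{"gripper":40,"travel":[0,0,0],"twist":[0,0,0]}]'
```

```text
time: 15.15
ee_pos: [0.5871, -0.0502, 0.009]
tcp_rot: [-180.0, 0.1, -174.1]
wrist_force: [-0.5, 1.2, 11.2]
opening: 0.0491
grasp_force: 27.8
```

It touched down at TCP z 9.2 mm, as expected. Next I'll open partly, lift and look.

```bash
python3 -m crank '[{"gripper":40,"travel":[0,0,-1],"twist":[0,0,0]},{"gripper":62,"travel":[0,0,0],"twist":[0,0,0]},{"gripper":62,"travel":[0,0,0],"twist":[0,0,0]},{"gripper":62,"travel":[0,0,0],"twist":[0,0,0]},{"gripper":62,"travel":[0,0,-6],"twist":[0,0,0]},{"gripper":62,"travel":[0,0,-15],"twist":[0,0,0]},{"gripper":62,"travel":[0,0,-40],"twist":[0,0,0]},{"gripper":62,"travel":[0,0,-60],"twist":[0,0,0]},{"gripper":62,"travel":[0,0,-60],"twist":[0,0,0]},{"gripper":62,"travel":[0,0,0],"twist":[0,0,0]}]'
python3 -c "
from h import *
go([.4495,-.0645,.18],185.7)"
```

```text
time: 16.4
ee_pos: [0.588, -0.0504, 0.1963]
tcp_rot: [-179.9, 0.5, -174.1]
wrist_force: [-0.8, -0.5, -0.5]
opening: 0.0618
grasp_force: 0.0
t 16.4 pos [ 0.588  -0.0504  0.1963] rpy [-179.91    0.49 -174.14] F [-0.8 -0.5 -0.5] open 0.0618 gf 0.0
travel now mm [139.4   0.2  15.1] after twist mm [139.2  -0.2  16.3] twist rad [-0.0016  0.0085  0.0028]
```

```bash
python3 -m crank '[{"gripper":70,"travel":[45,0,0],"twist":[0,0.008,0.003]},{"gripper":70,"travel":[45,0,0],"twist":[0,0,0]},{"gripper":70,"travel":[48,0,0],"twist":[0,0,0]},{"gripper":70,"travel":[0,0,10],"twist":[0,0,0]},{"gripper":70,"travel":[0,0,0],"twist":[0,0,0]}]'
python3 -c "
from h import *
go([.4495,-.0645,.06],185.7)
t=bot.camera('top');s=bot.camera('side')
for n,I in(('top',t),('side',s)): print(n,[b for b in blobs(mask(I,(14,90,40),(30,255,255))) if b[0][1]>150])
cv2.imwrite('pics/s5.png',np.hstack([cv2.resize(s[150:270,220:380],(533,400),interpolation=2),cv2.resize(t[130:270,250:340],(257,400),interpolation=2)])[:,:,::-1])"
```

```text
time: 17.02
ee_pos: [0.4486, -0.0641, 0.1798]
tcp_rot: [180.0, -0.5, -174.3]
wrist_force: [-0.4, -0.2, -0.5]
opening: 0.0699
grasp_force: 0.0
t 17.025 pos [ 0.4486 -0.0641  0.1798] rpy [ 179.98   -0.53 -174.32] F [-0.4 -0.2 -0.5] open 0.0699 gf 0.0
travel now mm [ -2.   -0.6 119.8] after twist mm [ -0.8  -0.5 119.8] twist rad [ 0.0003 -0.0093 -0.0004]
top [([284, 186, 13, 26, 181], [289.2, 197.2]), ([292, 191, 15, 19, 70], [300.3, 201.1]), ([480, 202, 29, 5, 69], [492.8, 204.2]), ([288, 215, 15, 25, 95], [295.8, 227.3])]
side [([284, 209, 28, 21, 402], [296.5, 220.3]), ([93, 232, 55, 55, 1109], [116.9, 262.7]), ([394, 303, 37, 60, 849], [414.8, 335.8]), ([349, 310, 137, 110, 6132], [427.9, 383.2])]
```

View pics/s5.png

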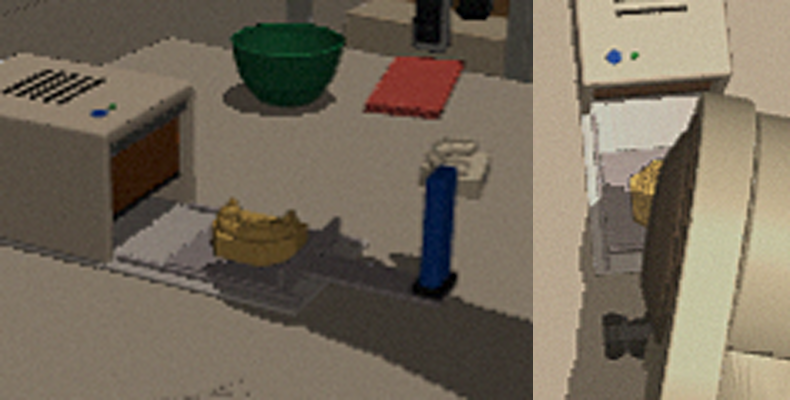

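The cast stands level on the plate, released, at about (258,235) in the side crop. The handle is at (440,225), under the gripper. I'll check the cast's position on the plate and come down over the handle.

```bash
python3 -c "
from h import *
p=onz('side',(297.2,219.5),.024);print(p)
d=(p-[.585,-.05,0])[:2];a=np.radians(5.7);print('tray frame',d@[np.cos(a),np.sin(a)],d@[-np.sin(a),np.cos(a)])"
python3 -m crank '[{"gripper":70,"travel":[-1,0,25],"twist":[0,-0.009,0]},{"gripper":70,"travel":[0,0,30],"twist":[0,0,0]},{"gripper":70,"travel":[0,0,25],"twist":[0,0,0]},{"gripper":70,"travel":[0,0,20],"twist":[0,0,0]},{"gripper":70,"travel":[0,0,20],"twist":[0,0,0]},{"gripper":70,"travel":[0,0,0],"twist":[0,0,0]},{"gripper":70,"travel":[0,0,0],"twist":[0,0,0]}]'
```

```text
[ 0.57622475 -0.04666713  0.024     ]
tray frame -0.008400839502574508 0.004187949209065897
time: 18.0
ee_pos: [0.4501, -0.0639, 0.0608]
tcp_rot: [180.0, 0.0, -174.3]
wrist_force: [0.4, 0.2, -0.2]
opening: 0.07
grasp_force: 0.0
```

```bash
python3 -m crank '[{"gripper":20,"travel":[0,0,0],"twist":[0,0,0]},{"gripper":20,"travel":[0,0,0],"twist":[0,0,0]},{"gripper":20,"travel":[0,0,0],"twist":[0,0,0]},{"gripper":20,"travel":[0,0,0],"twist":[0,0,0]},{"gripper":20,"travel":[0,0,0],"twist":[0,0,0]},{"gripper":20,"travel":[0,0,0],"twist":[0,0,0]},{"gripper":20,"travel":[0,0,0],"twist":[0,0,0]}]' 30
python3 -c "
from h import *
go([.4495+.18*np.cos(np.radians(5.7)),-.0645+.18*np.sin(np.radians(5.7)),.06],185.7)"
```

```text
time: 18.88
ee_pos: [0.4503, -0.0655, 0.0611]
tcp_rot: [-179.8, 0.1, -174.4]
wrist_force: [0.8, -11.0, 2.9]
opening: 0.0292
grasp_force: 32.5
t 18.875 pos [ 0.4503 -0.0655  0.0611] rpy [-1.7980e+02  1.0000e-01 -1.7436e+02] F [  0.8 -11.    2.9] open 0.0292 gf 32.46076583862305
travel now mm [-179.3    1.3    1.4] after twist mm [-179.3    1.1    1.1] twist rad [-0.0034  0.0017 -0.0011]
```

```bash
python3 -m crank '[{"gripper":20,"travel":[0,-1.5,0],"twist":[0,0,0]},{"gripper":20,"travel":[-2,0,0],"twist":[0,0,0]},{"gripper":20,"travel":[-4,0,0],"twist":[0,0,0]},{"gripper":20,"travel":[-6,0,0],"twist":[0,0,0]},{"gripper":20,"travel":[-6,0,0],"twist":[0,0,0]},{"gripper":20,"travel":[-6,0,0],"twist":[0,0,0]},{"gripper":20,"travel":[-6,0,0],"twist":[0,0,0]},{"gripper":20,"travel":[-6,0,0],"twist":[0,0,0]},{"gripper":20,"travel":[-4,0,0],"twist":[0,0,0]},{"gripper":20,"travel":[-2,0,0],"twist":[0,0,0]},{"gripper":20,"travel":[0,0,0],"twist":[0,0,0]}]'
python3 -c "
from h import *
go([.4495+.18*np.cos(np.radians(5.7)),-.0645+.18*np.sin(np.radians(5.7)),.06],185.7)
s=bot.camera('side');print([b for b in blobs(mask(s,(14,90,40),(30,255,255))) if 180<b[0][1]<240 ])"
```

```text
time: 20.25
ee_pos: [0.4921, -0.061, 0.0611]
tcp_rot: [180.0, 0.1, -174.3]
wrist_force: [-0.5, 3.2, 5.5]
opening: 0.0294
grasp_force: 32.8
t 20.25 pos [ 0.4921 -0.061   0.0611] rpy [ 1.7997e+02  1.0000e-01 -1.7428e+02] F [-0.5  3.2  5.5] open 0.0294 gf 32.80185878276825
travel now mm [-137.2    0.7    1.3] after twist mm [-137.2    0.7    1.1] twist rad [0.0005 0.0017 0.0003]
[([268, 206, 29, 20, 389], [280.4, 216.7]), ([93, 232, 55, 55, 1101], [116.9, 262.7])]
```

```bash
python3 -m crank '[{"gripper":20,"travel":[-3,0,0],"twist":[0,0,0]},{"gripper":20,"travel":[-6,0,0],"twist":[0,0,0]},{"gripper":20,"travel":[-6,0,0],"twist":[0,0,0]},{"gripper":20,"travel":[-6,0,0],"twist":[0,0,0]},{"gripper":20,"travel":[-6,0,0],"twist":[0,0,0]},{"gripper":20,"travel":[-6,0,0],"twist":[0,0,0]},{"gripper":20,"travel":[-6,0,0],"twist":[0,0,0]},{"gripper":20,"travel":[-6,0,0],"twist":[0,0,0]},{"gripper":20,"travel":[-6,0,0],"twist":[0,0,0]},{"gripper":20,"travel":[-6,0,0],"twist":[0,0,0]},{"gripper":20,"travel":[-3,0,0],"twist":[0,0,0]},{"gripper":20,"travel":[0,0,0],"twist":[0,0,0]}]'
python3 -c "
from h import *
go([.4495+.18*np.cos(np.radians(5.7)),-.0645+.18*np.sin(np.radians(5.7)),.06],185.7)
cv2.imwrite('pics/s6.png',cv2.resize(bot.camera('side')[150:270,200:360],(800,600),interpolation=2)[:,:,::-1])"
```

```text
time: 21.8
ee_pos: [0.5519, -0.0544, 0.0611]
tcp_rot: [179.9, 0.1, -174.3]
wrist_force: [1.3, 5.8, 5.0]
opening: 0.0293
grasp_force: 32.8
t 21.8 pos [ 0.5519 -0.0544  0.0611] rpy [ 1.7991e+02  1.0000e-01 -1.7425e+02] F [1.3 5.8 5. ] open 0.0293 gf 32.81740844249725
travel now mm [-77.1   0.1   1.2] after twist mm [-77.1   0.1   1.1] twist rad [0.0015 0.0017 0.0008]
```

View pics/s6.png

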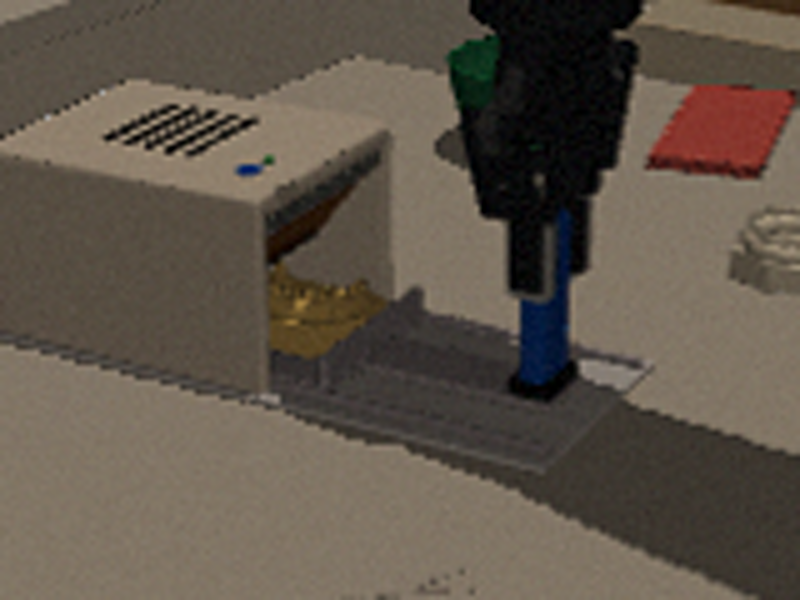

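The cast is riding on the tray and holding the amber flap up, at about (310,225) in the crop. I'll push on.

```bash
python3 -m crank '[{"gripper":20,"travel":[-3,0.5,0],"twist":[0,0,0]},{"gripper":20,"travel":[-6,0,0],"twist":[0,0,0]},{"gripper":20,"travel":[-7,0,0],"twist":[0,0,0]},{"gripper":20,"travel":[-7,0,0],"twist":[0,0,0]},{"gripper":20,"travel":[-7,0,0],"twist":[0,0,0]},{"gripper":20,"travel":[-7,0,0],"twist":[0,0,0]},{"gripper":20,"travel":[-7,0,0],"twist":[0,0,0]},{"gripper":20,"travel":[-7,0,0],"twist":[0,0,0]},{"gripper":20,"travel":[-6,0,0],"twist":[0,0,0]},{"gripper":20,"travel":[-4,0,0],"twist":[0,0,0]},{"gripper":20,"travel":[-2,0,0],"twist":[0,0,0]},{"gripper":20,"travel":[0,0,0],"twist":[0,0,0]}]'
python3 -m crank '[{"gripper":20,"travel":[-2,0,0],"twist":[0,0,0]},{"gripper":20,"travel":[-2,0,0],"twist":[0,0,0]},{"gripper":20,"travel":[-2,0,0],"twist":[0,0,0]},{"gripper":20,"travel":[0,0,0],"twist":[0,0,0]}]'
```

```text
time: 23.35
ee_pos: [0.6144, -0.0475, 0.0612]
tcp_rot: [179.9, 0.1, -174.2]
wrist_force: [0.8, 6.7, 5.6]
opening: 0.0296
grasp_force: 32.9
time: 23.85
ee_pos: [0.6203, -0.0468, 0.0611]
tcp_rot: [179.9, 0.1, -174.2]
wrist_force: [-0.4, 6.1, 6.3]
opening: 0.0298
grasp_force: 32.8
```

```bash
python3 -m crank '[{"gripper":20,"travel":[-2,0,0],"twist":[0,0,0]},{"gripper":20,"travel":[-2,0,0],"twist":[0,0,0]},{"gripper":20,"travel":[0,0,0],"twist":[0,0,0]}]'
```

```text
time: 24.22
ee_pos: [0.6242, -0.0464, 0.0612]
tcp_rot: [179.9, 0.1, -174.2]
wrist_force: [-0.9, 5.9, 5.0]
opening: 0.0294
grasp_force: 32.8
```

```bash
python3 -m crank '[{"gripper":20,"travel":[-1.5,0,0],"twist":[0,0,0]},{"gripper":20,"travel":[-1.5,0,0],"twist":[0,0,0]},{"gripper":20,"travel":[0,0,0],"twist":[0,0,0]}]'
```

```text
time: 24.6
ee_pos: [0.6259, -0.0462, 0.0611]
tcp_rot: [179.9, -0.1, -174.2]
wrist_force: [-7.6, 5.2, 10.3]
opening: 0.0297
grasp_force: 33.2
```

```bash
python3 -m crank '[{"gripper":20,"travel":[-1.5,0,0],"twist":[0,0,0]},{"gripper":20,"travel":[-1.5,0,0],"twist":[0,0,0]},{"gripper":20,"travel":[0,0,0],"twist":[0,0,0]}]'
```

```text
time: 24.98
ee_pos: [0.626, -0.0462, 0.061]
tcp_rot: [179.9, -0.4, -174.3]
wrist_force: [-23.8, 4.5, 17.4]
opening: 0.0296
grasp_force: 34.2
```

It's against the stop, with -24 N on the wrist. I'll ease off, let go, rise and check.

```bash
python3 -m crank '[{"gripper":20,"travel":[2,0,0],"twist":[0,0,0]},{"gripper":70,"travel":[0,0,0],"twist":[0,0,0]},{"gripper":70,"travel":[0,0,0],"twist":[0,0,0]},{"gripper":70,"travel":[0,0,0],"twist":[0,0,0]},{"gripper":70,"travel":[0,0,0],"twist":[0,0,0]},{"gripper":70,"travel":[0,0,-15],"twist":[0,0,0]},{"gripper":70,"travel":[0,0,-30],"twist":[0,0,0]},{"gripper":70,"travel":[0,0,-40],"twist":[0,0,0]},{"gripper":70,"travel":[0,0,-40],"twist":[0,0,0]},{"gripper":70,"travel":[0,0,-20],"twist":[0,0,0]},{"gripper":70,"travel":[0,0,0],"twist":[0,0,0]},{"gripper":70,"travel":[0,0,0],"twist":[0,0,0]}]'
python3 -c "
from h import *
go([.45,-.06,.2],185.7)
cv2.imwrite('pics/s7.png',cv2.resize(bot.camera('side')[150:270,200:360],(800,600),interpolation=2)[:,:,::-1])"
```

```text
time: 26.48
ee_pos: [0.6275, -0.0472, 0.2044]
tcp_rot: [180.0, -0.1, -174.3]
wrist_force: [-0.0, -0.3, 0.0]
opening: 0.07
grasp_force: 0.0
t 26.475 pos [ 0.6275 -0.0472  0.2044] rpy [ 1.7998e+02 -6.0000e-02 -1.7431e+02] F [-0.  -0.3  0. ] open 0.07 gf 0.0
travel now mm [177.9   4.9   4.5] after twist mm [177.9   4.9   4.4] twist rad [ 0.0004 -0.001  -0.0002]
```

View pics/s7.png

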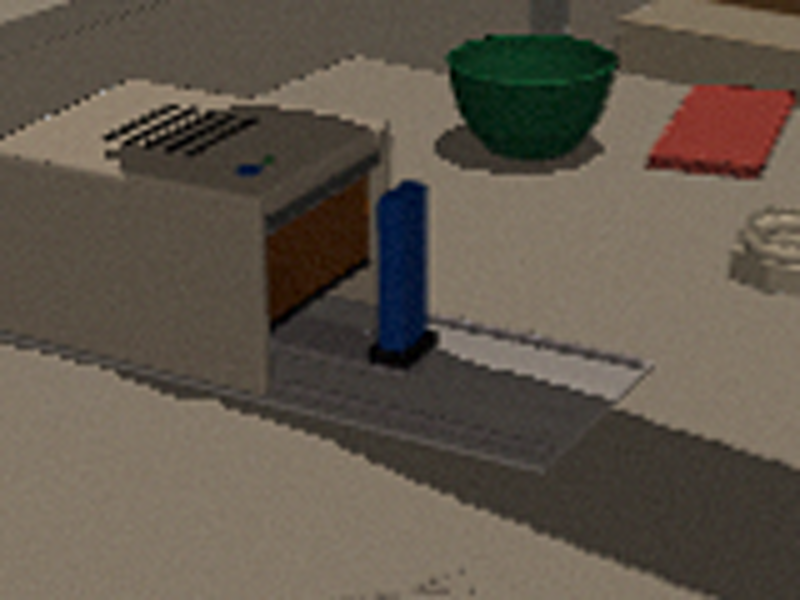

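The flap is upright and shut, the tray is home with the handle just in front of the mouth at about (402,275), and the gripper is clear. I'll hand in.

```bash
python3 -c "
from workcell import bot
print(bot.job_done())"
```

```text
the job is handed in; nothing more can be done
None
```

I put the ochre cast on the plate and pushed the tray against its stop; the last picture shows the flap shut and the gripper clear, but the cast is hidden behind the flap, and I handed in at about 26.5 s with no verdict returned.

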